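Refill the counter sweets bin from the scoop tray

TASK

Refill the sweets bin on the counter: slide its cover fully open along the track, empty the scoop tray of all five sweets into the bin, then slide the cover fully shut again. Leave the empty tray standing flat on the counter, and do not disturb the other things around.

Things in the scene. Friction and masses are not known exactly. Their poses are not given: they have to be found in the camera images.
- bin: counter sweets bin, fixed: a clear box with aluminium channels along its two long top edges, 150 (x) x 300 (y) x 113 mm high, walls 4 mm, inner floor at 4 mm. Origin at the centre of its underside, z up, y along the track. Over its +y half the top is a fixed panel; its -y half is the opening, 130 (x) x 141 (y) mm, closed by the sliding cover
- bin_opening (a point): middle of the bin's opening, level with the top of the channels (113 mm above the counter)
- cover (a joint): how far the bin's sliding cover is open, in m: 0 = shut over the opening, 0.14 = fully open against its stop, lying over the fixed panel. It slides towards the bin's +y to open, with about 3 N of friction (no spring), and stays where it is left
- cover_grip (a point): middle of the top of the cover's grip: an upright black rib in the middle of the white cover, 70 mm long across the track (bin x), 14 mm thick along the track (bin y), standing 30 mm above the cover plate. The rib's top is 141 mm and the plate's top 111 mm above the counter; the plate is 128 x 150 mm and 5 mm thick
- tray: loose steel scoop tray (180 to 265 g) standing on the counter with the five sweets in it. Origin on its underside; x points to its open front, z up. The flat bowl reaches from x = -20 to +110 mm, is 96 mm wide, floor and walls 3 mm; back wall 36 mm high, side walls 32 mm, lower at the front; no wall at the front. The sweets begin to slide when it tilts by about 15 to 23 degrees
- tray_handle (a point): middle of the tray's straight handle, 75 mm behind the origin and 28 mm above the underside. The handle is a bar along the tray's x from -20 to -125 mm, 22 mm wide (y) and 16 mm thick (z), its underside 20 mm above the counter
- tray_lip (a point): middle of the tray's open front edge (x = +110 mm, on the floor of the bowl), over which the sweets slide out
- sweet0: a paper-wrapped block sweet, 34 x 20 x 14 mm, 12 g, lying loose in the scoop tray; origin in the middle of its underside, x along its length
- sweet1: a paper-wrapped block sweet, 34 x 20 x 14 mm, 12 g, lying loose in the scoop tray; origin in the middle of its underside, x along its length
- sweet2: a paper-wrapped block sweet, 34 x 20 x 14 mm, 12 g, lying loose in the scoop tray; origin in the middle of its underside, x along its length
- sweet3: a paper-wrapped block sweet, 34 x 20 x 14 mm, 12 g, lying loose in the scoop tray; origin in the middle of its underside, x along its length
- sweet4: a paper-wrapped block sweet, 34 x 20 x 14 mm, 12 g, lying loose in the scoop tray; origin in the middle of its underside, x along its length
- calculator: desk calculator lying flat, 130 x 85 x 20 mm, bystander; origin under its centre
- phone: phone lying flat, 75 x 155 x 9 mm, bystander; origin under its centre
- drink_can: standing drink can, 66 mm across, 115 mm high, bystander; origin under its centre
- jar: standing jar with a screw cap, 96 mm across, 135 mm high, bystander; origin under its centre
- carton: long carton lying flat, 75 x 240 x 50 mm, bystander; origin under its centre
- pen_cup: cup of pens, 80 mm across, cup 95 mm and pens 170 mm high, bystander; origin under its centre
- cream_tube: cream tube standing on its cap, 44 mm across, 142 mm high, bystander; origin under its centre
- tape_roll: roll of tape lying flat, 60 mm across, 18 mm high, bystander; origin under its centre

How it is judged:
By the outcome, as a careful person would: the job done as asked, in the order asked, and still so for the second after the job is handed in, with the robot touching nothing.
It also fails if it takes over 72 s, if anything falls off the work surface, if the arm or the gripper's body presses on something with over 40 N, if the wrist force passes 120 N, or if a joint passes its speed limit or range.

ROBOT

A 7-joint arm with a two-finger parallel gripper is mounted at the origin on the work surface. World frame = base frame: x ahead of the robot, y to its left, z up, the work surface at z = 0. Lengths are in m, angles in rad, forces in N, time in s.
With the tool pointing down it reaches from about 0.425 to 0.975 m from the base axis. Payload 16.7 kg.
Tool frame: the origin (TCP) lies on the front face of the gripper's body, between the roots of the fingers; the fingertips stand 73 mm ahead of it and the grasp point (between the pads) lies 54 mm ahead of it; z points along the fingers, y is the line along which they close (so a half turn about z gives the same grasp; the last joint's range is limited). The gripper opens to 85 mm and grips with 20 to 120 N. Pads are 22 mm wide; open, the fingers measure 114 mm over their backs; the gripper's body (76 mm by 85 mm) begins 54 mm behind the grasp point. The pads swing forward as they close: fully open they stand 13 mm farther back than shut.
Start: joints at [1.185, 0.426, 0.074, 1.606, -0.034, 1.111, -0.067], TCP at [0.158, -0.656, 0.304] pointing down, gripper open.
Joint ranges: [-2.85, 2.85], [-0.5, 2.14], [-1.23, 1.37], [0.21, 2.46], [-1.02, 4.16], [0.16, 2.05], [-2.73, 2.73]. Speed limits (rad/s): [1.89, 1.89, 2.39, 2.39, 3.01, 3.01, 3.01].

INTERFACE

Orientations are given as a unit quaternion [x, y, z, w].
In Python, from station import telemetry, capture, calibration, workorder, models gives the robot as it stands.
- The arm moves only by the shell command python3 -m pendant 'ROWS' [FORCE]. ROWS is JSON, a list that holds one entry, the list of rows, each a list of 7 numbers: the shift along the tool's x, y, z in m, then the turn, a rotation vector about the tool's x, y, z in rad, then the opening, from 0 (shut) to 1 (fully open). A call has 1 to 5 rows; each row is the pose to reach, as a shift and turn from the pose commanded when the call began, along the tool's axes at that moment; what a row does not reach only later rows make up. A row lasts 1/10 s, in which the tool goes at most 50 mm and 8.59 degrees, less where a joint would pass 70% of its speed; a pose out of reach is approached as far as the arm can. A call with a gripper value outside its range is refused whole. The fingers move at their own pace and stop on an object; FORCE is the grip in N (left out, the last holds). Time passes only in rows, so rows that repeat a pose let the fingers close. It gives the time, the measured TCP pose, the force, the opening and the grip force at its end, in the units of the state.
- telemetry.get_obs(): the state, without advancing time (a new reading comes with each control period).
- capture(name): name is "scene" or "top" or "wrist"; returns (picture, depth): 400x640x3 uint8, red, green, blue; 400x640 float32, m along the optical axis (not along the pixel's ray), 0 where there is no reading.
- calibration(name): a dict with "fx", "fy", "cx", "cy" (pixels), "world_to_cam" (4x4, takes a point from world to camera coordinates). Camera axes: x right, y down, z forward; pixel columns grow to the right and rows downward; lengths in m; the calibration is good to about 2 mm. The wrist camera is an equidistant fisheye: a pixel r from the principal point sees the ray r / f radians off the axis. A picture is of the moment at which its call begins: read the wrist's pose just before it. calibration takes no time and is no camera call; for the wrist camera it gives the pose at the moment of the call.
- workorder.finish_job(): hands the job in; it is judged then, once.
Trained networks look in the newest picture that a camera, given by its name, has taken for a name from the list of things; names that differ only in an ending like _2 or _b are one class to them, and where a whole thing is asked for, a point or a joint stands for the part that bears it (a point fixed in the world has none). Each returns a list of dicts, best first, with "score" (0 to 1); they miss things now and then, are a little off and sometimes report something else, mostly with a low value. They report only what shows in the picture. A call takes as long as a camera call.
- models.trace(query, camera): "mask" (400x640 bool, what is visible of it) and "at" ([row, column] in pixels, amid what is visible of it).
The state is a dict: "clock": time; "qpos": joint angles; "joint_velocities": joint speeds; "joint_efforts": joint torques, N m; "eef_pos": TCP position; "tool_rot": TCP orientation; "ft_force": force on the tool from outside, world axes, zero at the start; "moment": the same for the moment, N m; "opening": opening from 0.0 (shut) to 1.0 (fully open); "grasp_force": force on a finger pad.
Only numpy, scipy, OpenCV 4.12 (cv2) and the standard library are available. Lean on these libraries where they do the work, as an engineer would, in place of code of your own. Each camera call takes 0.05 s, during which the arm holds its last target. There are 200 camera calls.

## Working session

There is one attempt and no reset: what is moved stays moved. The work goes in short steps, Python scripts to look and compute and a shell command to move; the robot and the scene stay as the last step left them, time stands still between calls to the robot, and variables do not carry over. Pictures are saved under pics/ and viewed, at most 10 in all, crops included, and the job is handed in when it is done.

```bash
mkdir -p pics; ls; cat > h.py <<'E'
import numpy as np, cv2
from station import telemetry, capture, calibration, workorder, models
from scipy.spatial.transform import Rotation as R
def cloud(name, depth, mask):
    c=calibration(name); v,u=np.nonzero(mask&(depth>0)); d=depth[v,u]
    p=np.c_[(u-c["cx"])/c["fx"]*d,(v-c["cy"])/c["fy"]*d,d]
    T=np.linalg.inv(c["world_to_cam"]); return p@T[:3,:3].T+T[:3,3]
def save(n,p): cv2.imwrite(f"pics/{n}.png",p[:,:,::-1])
E
python3 - <<'E'
from h import *
o=telemetry.get_obs(); print({k:np.round(v,3) for k,v in o.items()})
print(R.from_quat(o['tool_rot']).as_matrix().round(3))
for n in("top","scene"):
    p,d=capture(n); save(n+"0",p)
    for q in ["bin","cover","tray","tray_handle","cover_grip","calculator","phone","drink_can","jar","carton","pen_cup","cream_tube","tape_roll"] if n=="top" else ["tray","cover_grip","tray_handle","cover"]:
        r=models.trace(q,n)
        if not r: print(n,q,None);continue
        r=r[0]; c=cloud(n,d,r["mask"]); print(n,q,round(r["score"],2),r["at"],len(c),np.median(c,0).round(3),np.percentile(c,2,axis=0).round(3),np.percentile(c,98,axis=0).round(3))
E
```

```text
pics
{'clock': np.float64(0.0), 'qpos': array([ 1.185,  0.427,  0.074,  1.607, -0.034,  1.111, -0.067]), 'joint_velocities': array([-0.   ,  0.002, -0.   ,  0.   , -0.002, -0.001, -0.001]), 'joint_efforts': array([ 1.0000e-03, -9.4983e+01,  3.7620e+00, -4.6352e+01,  1.9000e-02,
        1.0000e-02, -0.0000e+00]), 'eef_pos': array([ 0.158, -0.656,  0.303]), 'tool_rot': array([ 0.993,  0.118, -0.   , -0.001]), 'ft_force': array([ 0.061, -0.499,  0.333]), 'moment': array([ 0.033, -0.008,  0.021]), 'grasp_force': np.float64(0.0), 'opening': np.float64(1.001)}
[[ 0.972  0.234 -0.   ]
 [ 0.234 -0.972  0.001]
 [-0.    -0.001 -1.   ]]
top bin 0.67 [196.3, 450.6] 9309 [ 0.535 -0.275  0.108] [ 0.462 -0.425  0.022] [ 0.61  -0.129  0.136]
top cover 0.76 [192.9, 475.5] 3529 [ 0.536 -0.332  0.11 ] [ 0.478 -0.41   0.106] [ 0.595 -0.265  0.14 ]
top tray 0.84 [193.9, 225.7] 1748 [0.545 0.254 0.004] [ 0.4    0.203 -0.002] [0.616 0.298 0.037]
top tray_handle 0.82 [197.9, 227.6] 1884 [0.544 0.253 0.004] [ 0.397  0.203 -0.003] [0.617 0.298 0.037]
top cover_grip 0.95 [192.7, 477.9] 3515 [ 0.536 -0.332  0.1
[... 587 characters left out ...]
 [ 0.745 -0.236  0.06 ] [ 0.707 -0.27   0.001] [ 0.782 -0.197  0.156]
top cream_tube 0.78 [114.8, 373.8] 354 [ 0.723 -0.112  0.105] [ 0.715 -0.129  0.007] [ 0.743 -0.097  0.142]
top tape_roll 0.66 [175.0, 321.9] 263 [0.587 0.003 0.016] [ 0.56  -0.025  0.003] [0.613 0.03  0.02 ]
scene tray 0.95 [262.9, 403.7] 1688 [0.548 0.253 0.004] [ 0.404  0.205 -0.001] [0.621 0.298 0.037]
scene cover_grip 0.88 [158.1, 216.8] 1645 [ 0.542 -0.329  0.11 ] [ 0.477 -0.409  0.106] [ 0.594 -0.263  0.14 ]
scene tray_handle 0.93 [261.5, 399.3] 1674 [0.546 0.254 0.004] [ 0.403  0.206 -0.001] [0.62  0.299 0.037]
scene cover 0.57 [154.5, 219.7] 1620 [ 0.542 -0.329  0.11 ] [ 0.477 -0.407  0.106] [ 0.595 -0.263  0.14 ]
```

View pics/top0.png

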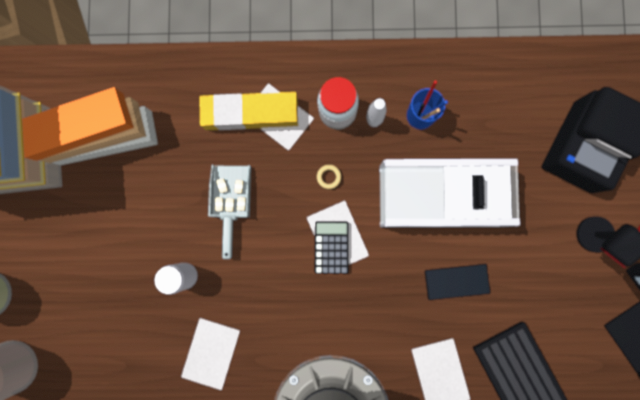

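```bash
python3 - <<'E'
from h import *
p,d=capture("top")
m=models.trace("cover_grip","top")[0]["mask"]; c=cloud("top",d,m)
g=c[c[:,2]>.134]; pl=c[(c[:,2]<.115)&(c[:,2]>.104)]
for n,k in(("grip",g),("plate",pl)):
    r=cv2.minAreaRect(k[:,:2].astype(np.float32)); print(n,len(k),np.round(r[0],3),np.round(r[1],3),round(r[2],1))
m=models.trace("bin","top")[0]["mask"]; c=cloud("top",d,m);c=c[c[:,2]>.1]
r=cv2.minAreaRect(c[:,:2].astype(np.float32)); print("bin",np.round(r[0],3),np.round(r[1],3),round(r[2],1))
m=models.trace("tray","top")[0]["mask"]; c=cloud("top",d,m)
r=cv2.minAreaRect(c[:,:2].astype(np.float32)); print("tray",np.round(r[0],3),np.round(r[1],3),round(r[2],1))
h=c[(c[:,0]<.47)&(c[:,2]>.02)]; print("handle",len(h),h.min(0).round(3),h.max(0).round(3))
f=np.polyfit(h[:,0],h[:,1],1); print(f, np.polyval(f,[.41,.45]))
b=c[c[:,0]>.5]; w=b[b[:,2]>.025]; print(w[w[:,1]<.25].mean(0),w[w[:,1]>.25].mean(0))
for lo in np.arange(.38,.66,.02):
    s=c[(c[:,0]>lo)&(c[:,0]<lo+.02)]
    if len(s): print(round(lo,2),len(s),s[:,1].min().round(3),s[:,1].max().round(3),s[:,2].max().round(3))
E
```

```text
grip 203 [ 0.536 -0.337] [0.014 0.067] 88.1
plate 3191 [ 0.538 -0.338] [0.152 0.121] 89.6
bin [ 0.536 -0.279] [0.302 0.149] 89.5
tray [0.501 0.252] [0.097 0.236] 88.5
handle 313 [0.387 0.242 0.021] [0.468 0.264 0.041]
[-0.00894166  0.25601536] [0.25234928 0.25199162]
[0.5399166  0.20479528 0.02976813] [0.54039171 0.29736204 0.02983758]
0.38 63 0.243 0.264 0.039
0.4 69 0.243 0.262 0.041
0.42 71 0.243 0.263 0.041
0.44 80 0.242 0.264 0.039
0.46 80 0.241 0.272 0.041
0.48 236 0.204 0.298 0.041
0.5 139 0.204 0.3 0.033
0.52 122 0.203 0.3 0.033
0.54 265 0.203 0.299 0.035
0.56 194 0.202 0.299 0.033
0.58 287 0.202 0.298 0.031
0.6 282 0.201 0.297 0.024
0.62 1 0.295 0.295 0.006
```

The top view shows the tray with its handle towards the robot (handle around (227,238), bowl around (231,190)). The bin spans about (380-520, 160-228), with the cover over its -y half and the black rib at (478,192). I'll check the scene picture for the arm and for how tall the dark objects on the right are.

```bash
python3 - <<'E'
from h import *
p,d=capture("top"); T=np.ones((400,640),bool); c=cloud("top",np.where(d>0,d,1e-3),T).reshape(400,640,3)
for v,u in[(130,580),(170,595),(115,620),(233,595),(245,630),(290,635),(330,630),(340,500),(370,530),(370,330),(360,440)]: print((v,u),c[v,u].round(3))
E
```

```text
(130, 580) [ 0.675 -0.57   0.119]
(170, 595) [ 0.585 -0.609  0.102]
(115, 620) [ 0.703 -0.65   0.137]
(233, 595) [ 0.442 -0.654  0.013]
(245, 630) [ 0.416 -0.631  0.174]
(290, 635) [ 0.301 -0.752 -0.001]
(330, 630) [ 0.207 -0.725  0.013]
(340, 500) [ 0.186 -0.409  0.023]
(370, 530) [ 0.115 -0.477  0.023]
(370, 330) [0.113 0.002 0.014]
(360, 440) [ 0.133 -0.268  0.002]
```

View pics/scene0.png

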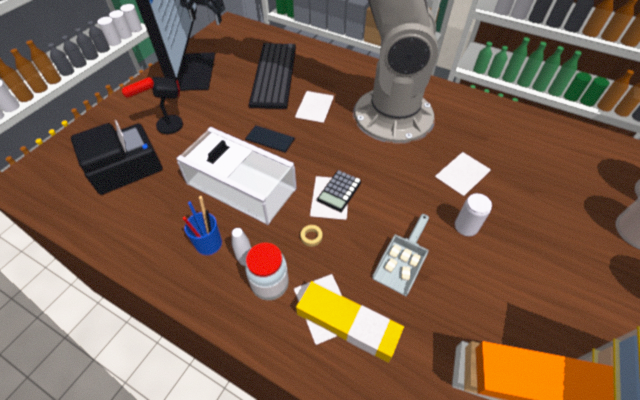

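The scene view agrees: bin at about (238,172) with its rib at (218,152), tray at (403,262) and a scanner stand at (170,120), which my path stays clear of. Moving over the rib.

```bash
python3 -m pendant '[[[0.044,-0.022,0,0,0,0.024,1],[0.088,-0.044,0,0,0,0.047,1],[0.132,-0.066,0,0,0,0.07,1],[0.176,-0.088,0,0,0,0.094,1],[0.22,-0.11,0,0,0,0.118,1]]]' 40; python3 -m pendant '[[[0.044,-0.022,0,0,0,0.024,1],[0.088,-0.044,0,0,0,0.047,1],[0.132,-0.066,0,0,0,0.07,1],[0.176,-0.088,0,0,0,0.094,1],[0.195,-0.097,0,0,0,0.118,1]]]'
```

```text
clock: 1.7
eef_pos: [0.3471, -0.4965, 0.3042]
tool_rot: [0.998, 0.058, 0.0, 0.0]
ft_force: [0.7, -1.1, -0.0]
opening: 0.999
grasp_force: 0.0
clock: 2.2
eef_pos: [0.5322, -0.3746, 0.3039]
tool_rot: [1.0, 0.002, 0.001, -0.001]
ft_force: [-0.3, 1.6, -0.0]
opening: 0.999
grasp_force: 0.0
```

```bash
python3 -m pendant '[[[0.004,-0.037,0,0,0,0,1],[0.004,-0.037,0.035,0,0,0,1],[0.004,-0.037,0.075,0,0,0,1],[0.004,-0.037,0.112,0,0,0,1],[0.004,-0.037,0.112,0,0,0,1]]]' 40; python3 -m pendant '[[[0,0,0,0,0,0,0],[0,0,0,0,0,0,0],[0,0,0,0,0,0,0],[0,0,0,0,0,0,0],[0,0,0,0,0,0,0]]]' 40;  python3 -m pendant '[[[0,0,0,0,0,0,0],[0,0,0,0,0,0,0],[0,0,0,0,0,0,0],[0,0,0,0,0,0,0]]]' 40
```

```text
clock: 2.7
eef_pos: [0.5302, -0.3405, 0.1875]
tool_rot: [1.0, 0.0, -0.003, -0.002]
ft_force: [-0.6, 1.1, -0.0]
opening: 1.001
grasp_force: 0.0
clock: 3.2
eef_pos: [0.5325, -0.3417, 0.1929]
tool_rot: [1.0, -0.0, 0.001, 0.0]
ft_force: [-4.2, -0.4, 22.7]
opening: 0.155
grasp_force: 44.1
clock: 3.6
eef_pos: [0.5325, -0.3418, 0.193]
tool_rot: [1.0, -0.0, 0.001, 0.0]
ft_force: [-2.0, 2.1, 8.5]
opening: 0.155
grasp_force: 41.5
```

```bash
python3 -m pendant '[[[0,-0.02,0,0,0,0,0],[0,-0.05,0,0,0,0,0],[0,-0.08,0,0,0,0,0],[0,-0.11,0,0,0,0,0],[0,-0.13,0,0,0,0,0]]]' 40; python3 -m pendant '[[[0,-0.005,0,0,0,0,0],[0,-0.009,0,0,0,0,0],[0,-0.012,0,0,0,0,0],[0,-0.014,0,0,0,0,0],[0,-0.014,0,0,0,0,0]]]'
```

```text
clock: 4.1
eef_pos: [0.5333, -0.2103, 0.193]
tool_rot: [1.0, 0.0, 0.002, 0.0]
ft_force: [7.9, -3.3, -1.3]
opening: 0.154
grasp_force: 41.3
clock: 4.6
eef_pos: [0.533, -0.208, 0.1932]
tool_rot: [1.0, -0.004, 0.003, 0.006]
ft_force: [14.1, -60.7, -18.6]
opening: 0.154
grasp_force: 41.4
```

```bash
python3 -m pendant '[[[0,0.008,0,0,0,0,0],[0,0.008,0,0,0,0,0],[0,0.008,0,0,0,0.0,0]]]'; python3 -m pendant '[[[0,0,0,0,0,0,1],[0,0,0,0,0,0,1],[0,0,0,0,0,0,1],[0,0,0,0,0,0,1],[0,0,0,0,0,0,1]]]';  python3 -m pendant '[[[0,0,-0.03,0,0,0,1],[0,0,-0.07,0,0,0,1],[0,0,-0.11,0,0,0,1],[-0.025,-0.04,-0.11,0,0,0,1],[-0.05,-0.08,-0.11,0,0,0,1]]]'; python3 -m pendant '[[[0,-0.05,0,0,0,0,1],[0,-0.10,0,0,0,0,1],[0,-0.15,0,0,0,0,1],[0,-0.20,0,0,0,0,1],[0,-0.25,0,0,0,0,1]]]'
python3 - <<'E'
from h import *
p,d=capture("top"); save("top1",p)
m=models.trace("cover_grip","top")[0]["mask"]; c=cloud("top",d,m); g=c[c[:,2]>.134]; pl=c[(c[:,2]<.115)&(c[:,2]>.104)]
for n,k in(("grip",g),("plate",pl)):
    r=cv2.minAreaRect(k[:,:2].astype(np.float32)); print(n,len(k),np.round(r[0],3),np.round(r[1],3),round(r[2],1))
E
```

```text
clock: 4.9
eef_pos: [0.5332, -0.209, 0.1931]
tool_rot: [1.0, -0.002, 0.002, 0.002]
ft_force: [6.7, -18.2, -1.4]
opening: 0.156
grasp_force: 43.6
clock: 5.4
eef_pos: [0.5322, -0.2055, 0.1919]
tool_rot: [1.0, 0.0, -0.0, -0.0]
ft_force: [0.3, 0.4, 0.6]
opening: 0.98
grasp_force: 0.0
clock: 5.9
eef_pos: [0.482, -0.1253, 0.3029]
tool_rot: [1.0, -0.001, 0.001, 0.0]
ft_force: [1.1, 1.7, -0.3]
opening: 0.999
grasp_force: 0.0
clock: 6.4
eef_pos: [0.4818, 0.1263, 0.3023]
tool_rot: [1.0, -0.0, 0.0, -0.0]
ft_force: [0.4, -0.6, 1.0]
opening: 1.005
grasp_force: 0.0
grip 191 [ 0.537 -0.208] [0.014 0.069] 88.5
plate 3172 [ 0.538 -0.208] [0.15  0.122] 89.9
```

View pics/top1.png

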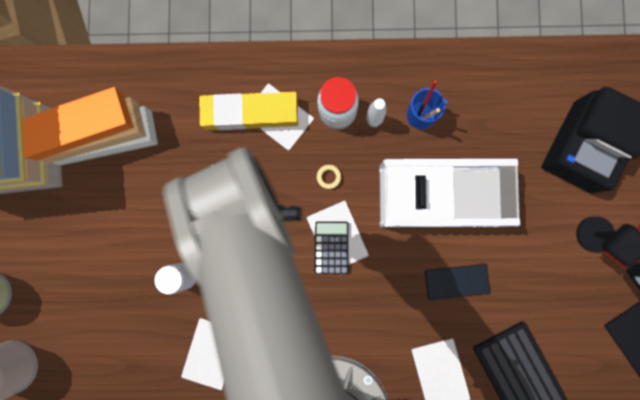

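The cover is open: rib now at (421,192), and the plate (y -0.283 to -0.133) lies over the fixed panel. Next, the tray handle.

```bash
python3 -m pendant '[[[-0.008,-0.042,0.01,0,0,0,1],[-0.016,-0.084,0.03,0,0,0,1],[-0.025,-0.127,0.05,0,0,0,1],[-0.025,-0.127,0.09,0,0,0,1],[-0.025,-0.127,0.13,0,0,0,1]]]' 100; python3 -m pendant '[[[0,0,0.03,0,0,0,1],[0,0,0.06,0,0,0,1],[0,0,0.08,0,0,0,1],[0,0,0.088,0,0,0,1],[0,0,0.088,0,0,0,1]]]'; python3 -m pendant '[[[0,0,0,0,0,0,0],[0,0,0,0,0,0,0],[0,0,0,0,0,0,0],[0,0,0,0,0,0,0],[0,0,0,0,0,0,0]]]' 100;python3 -m pendant '[[[0,0,0,0,0,0,0],[0,0,0,0,0,0,0],[0,0,0,0,0,0,0]]]' 110
```

```text
clock: 7.0
eef_pos: [0.4569, 0.2529, 0.1712]
tool_rot: [1.0, 0.001, 0.001, -0.001]
ft_force: [1.2, -0.5, -1.5]
opening: 0.995
grasp_force: 0.0
clock: 7.5
eef_pos: [0.4569, 0.2512, 0.0833]
tool_rot: [1.0, 0.0, -0.001, 0.0]
ft_force: [-0.3, -0.2, 0.2]
opening: 0.998
grasp_force: 0.0
clock: 8.0
eef_pos: [0.4575, 0.2514, 0.0845]
tool_rot: [1.0, -0.0, 0.0, -0.0]
ft_force: [-2.0, -1.6, 11.9]
opening: 0.238
grasp_force: 97.3
clock: 8.3
eef_pos: [0.4576, 0.2514, 0.0846]
tool_rot: [1.0, -0.0, 0.0, -0.0]
ft_force: [-2.8, -2.6, 11.1]
opening: 0.239
grasp_force: 107.2
```

```bash
python3 -m pendant '[[[0,0,-0.01,0,0,0,0],[0,0,-0.025,0,0.03,0,0],[0,0,-0.045,0,0.06,0,0],[0,0,-0.07,0,0.09,0,0],[0,0,-0.095,0,0.1,0,0]]]' 110; python3 -m pendant '[[[0.003,0,-0.03,0,0,0,0],[0.006,0,-0.06,0,0,0,0],[0.009,0,-0.09,0,0,0,0],[0.012,0,-0.11,0,0,0,0],[0.012,0,-0.115,0,0,0,0]]]'; python3 - <<'E'
from h import *
p,d=capture("scene"); save("scene1",p)
for n in ["tray"]:
    m=models.trace(n,"scene")[0]["mask"]; c=cloud("scene",d,m); print(np.percentile(c,[2,50,98],axis=0).round(3))
print(telemetry.get_obs()["qpos"].round(2))
E
```

```text
clock: 8.8
eef_pos: [0.4566, 0.2512, 0.1801]
tool_rot: [0.999, 0.0, 0.05, 0.0]
ft_force: [0.3, -0.2, -3.4]
opening: 0.236
grasp_force: 108.2
clock: 9.3
eef_pos: [0.4581, 0.2516, 0.2971]
tool_rot: [0.999, -0.0, 0.051, -0.001]
ft_force: [0.5, 0.2, -3.1]
opening: 0.236
grasp_force: 108.3
[[0.43  0.207 0.219]
 [0.555 0.253 0.229]
 [0.629 0.299 0.253]]
[-0.29  0.17 -0.4   1.98  0.17  0.93 -2.35]
```

View pics/scene1.png

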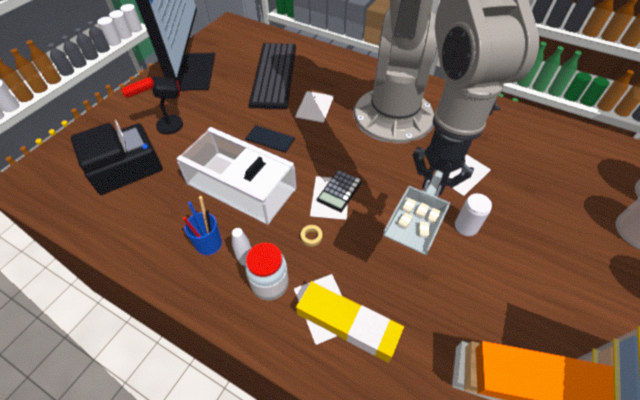

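The tray is held level with all five sweets in it, at about (420,218). I'll carry it across to the bin.

```bash
python3 -m pendant '[[[0,0.01,0,0,0,0,0],[0,0.03,0,0,0,0,0],[0,0.06,0,0,0,0,0],[0,0.095,0,0,0,0,0],[0,0.13,0,0,0,0,0]]]' 110; python3 -m pendant '[[[0,0.035,0,0,0,0,0],[0,0.07,0,0,0,0,0],[0,0.105,0,0,0,0,0],[0,0.14,0,0,0,0,0],[0,0.175,0,0,0,0,0]]]';python3 -m pendant '[[[0,0.035,0,0,0,0,0],[0,0.07,0,0,0,0,0],[0,0.105,0,0,0,0,0],[0,0.14,0,0,0,0,0],[0,0.175,0,0,0,0,0]]]'; python3 -m pendant '[[[0,0.035,0,0,0,0,0],[0,0.07,0,0,0,0,0],[0,0.10,0,0,0,0,0],[0,0.12,0,0,0,0,0],[0,0.125,0,0,0,0,0]]]'; python3 - <<'E'
from h import *
p,d=capture("scene")
m=models.trace("tray","scene")[0]["mask"]; c=cloud("scene",d,m); print(np.percentile(c,[2,50,98],axis=0).round(3))
print(telemetry.get_obs()["qpos"].round(2)); print(len(models.trace("sweet0","scene")))
E
```

```text
clock: 9.9
eef_pos: [0.4568, 0.1193, 0.2931]
tool_rot: [0.999, 0.0, 0.049, 0.0]
ft_force: [0.3, -0.3, -2.3]
opening: 0.232
grasp_force: 108.2
clock: 10.4
eef_pos: [0.4564, -0.0557, 0.2933]
tool_rot: [0.999, -0.0, 0.049, 0.0]
ft_force: [0.8, 0.1, -2.8]
opening: 0.233
grasp_force: 108.2
clock: 10.9
eef_pos: [0.4562, -0.2304, 0.2931]
tool_rot: [0.999, -0.0, 0.049, -0.0]
ft_force: [0.9, 0.1, -2.9]
opening: 0.236
grasp_force: 108.2
clock: 11.4
eef_pos: [0.4559, -0.3562, 0.2927]
tool_rot: [0.999, -0.002, 0.049, -0.0]
ft_force: [-0.4, 0.2, -3.8]
opening: 0.231
grasp_force: 108.3
[[ 0.471 -0.402  0.215]
 [ 0.561 -0.357  0.229]
 [ 0.626 -0.306  0.248]]
[ 0.49  0.25  0.1   1.89 -0.1   0.93 -0.93]
3
```

```bash
python3 -m pendant '[[[-0.003,0,0.001,0,0,0,0],[-0.01,0,0.004,0,0,0,0],[-0.02,0,0.008,0,0,0,0],[-0.031,0,0.013,0,0,0,0],[-0.042,0,0.019,0,0,0,0]]]' 110;  python3 -m pendant '[[[-0.011,0,0.006,0,0,0,0],[-0.022,0,0.011,0,0,0,0],[-0.033,0,0.016,0,0,0,0],[-0.042,0,0.021,0,0,0,0],[-0.047,0,0.022,0,0,0,0]]]'; python3 - <<'E'
from h import *
p,d=capture("scene"); save("scene2",p)
m=models.trace("tray","scene")[0]["mask"]; c=cloud("scene",d,m); print(np.percentile(c,[2,50,98],axis=0).round(3))
o=telemetry.get_obs(); print(o["qpos"].round(2),o["eef_pos"].round(3)); 
# plan: tool rows from the current pose for lip held at L
t0=R.from_quat(o["tool_rot"]); P0=o["eef_pos"]
for ph in(.1,.2,.3,.4,.5,.6,.7,.8,.9,1.0):
    cs,sn=np.cos(ph),np.sin(ph); T=np.array([.515-.163*cs+.0815*sn,-.354,.122+.163*sn+.0815*cs])
    print(ph,T.round(3),t0.inv().apply(T-P0).round(3))
E
```

```text
clock: 12.05
eef_pos: [0.4165, -0.3535, 0.271]
tool_rot: [0.999, -0.0, 0.05, -0.0]
ft_force: [-0.1, -1.1, -3.4]
opening: 0.23
grasp_force: 108.2
clock: 12.55
eef_pos: [0.372, -0.3536, 0.2441]
tool_rot: [0.999, -0.0, 0.05, -0.0]
ft_force: [-0.5, 1.1, -3.5]
opening: 0.237
grasp_force: 108.2
[[ 0.291 -0.438 -0.   ]
 [ 0.472 -0.356  0.18 ]
 [ 0.542 -0.303  0.199]]
[ 0.56  0.2   0.12  2.07 -0.12  0.8  -0.81] [ 0.372 -0.354  0.245]
0.1 [ 0.361 -0.354  0.219] [-0.014  0.     0.024]
0.2 [ 0.371 -0.354  0.234] [-0.002  0.     0.01 ]
0.3 [ 0.383 -0.354  0.248] [ 0.011  0.    -0.002]
0.4 [ 0.397 -0.354  0.261] [ 0.026  0.    -0.013]
0.5 [ 0.411 -0.354  0.272] [ 0.041  0.    -0.023]
0.6 [ 0.426 -0.354  0.281] [ 0.057  0.    -0.031]
0.7 [ 0.443 -0.354  0.289] [ 0.074  0.    -0.037]
0.8 [ 0.46  -0.354  0.296] [ 0.092  0.    -0.042]
0.9 [ 0.478 -0.354  0.3  ] [ 0.11   0.    -0.045]
1.0 [ 0.496 -0.354  0.303] [ 0.128  0.    -0.046]
```

View pics/scene2.png

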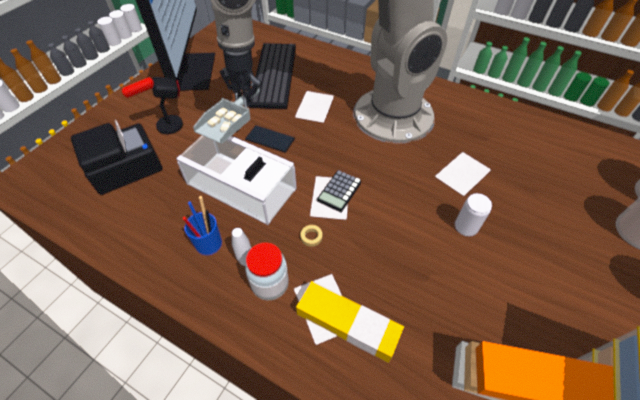

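The tray is above the open half of the bin with five sweets in it, around (222,120). Tilting about the lip.

```bash
python3 -m pendant '[[[-0.008,0,0.012,0,-0.1,0,0],[-0.014,0,0.024,0,-0.2,0,0],[-0.002,0,0.010,0,-0.3,0,0],[0.011,0,-0.002,0,-0.4,0,0],[0.026,0,-0.013,0,-0.5,0,0]]]' 110;  python3 -m pendant '[[[0.009,0,-0.016,0,-0.1,0,0],[0.019,0,-0.030,0,-0.2,0,0],[0.031,0,-0.044,0,-0.3,0,0],[0.044,0,-0.057,0,-0.4,0,0],[0.059,0,-0.067,0,-0.5,0,0]]]'; python3 - <<'E'
from h import *
p,d=capture("scene"); save("scene3",p)
q,d=capture("top"); save("top3",q); cv2.imwrite("pics/both3.png",np.vstack([cv2.resize(p[60:240,130:330],None,fx=2,fy=2),cv2.resize(q[140:250,360:560],None,fx=2,fy=2)])[:,:,::-1])
o=telemetry.get_obs(); print(o["qpos"].round(2),o["eef_pos"].round(3),R.from_quat(o["tool_rot"]).as_matrix()[:,0].round(2))
E
```

```text
clock: 13.15
eef_pos: [0.3989, -0.3538, 0.2616]
tool_rot: [0.98, -0.0, -0.2, 0.001]
ft_force: [0.5, -0.4, -3.3]
opening: 0.232
grasp_force: 108.4
clock: 13.65
eef_pos: [0.48, -0.3535, 0.2999]
tool_rot: [0.9, 0.0, -0.436, 0.0]
ft_force: [0.0, -0.9, -2.9]
opening: 0.235
grasp_force: 108.6
[ 0.26  0.69  0.2   1.44  0.25  1.85 -1.13] [ 0.482 -0.352  0.297] [ 0.62  0.   -0.79]
```

View pics/both3.png

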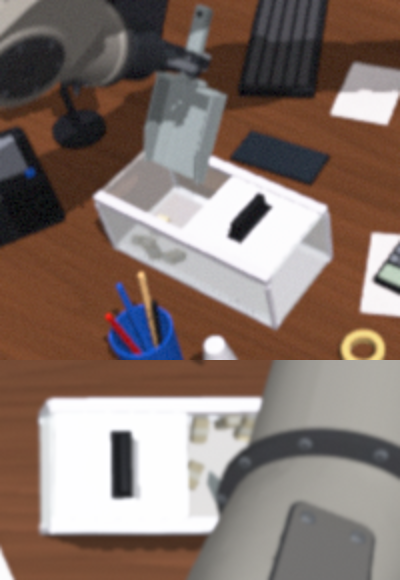

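The tray looks empty and sweets show on the bin floor. Levelling the tray, then I'll check for any left in it.

```bash
python3 -m pendant '[[[0,0,0,0,0.14,0,0],[0,0,0,0,0.28,0,0],[0,0,0,0,0.42,0,0],[0,0,0,0,0.56,0,0],[0,0,0,0,0.7,0,0]]]' 110;  python3 -m pendant '[[[0,0,0,0,0.1,0,0],[0,0,0,0,0.2,0,0],[0,-0.03,0,0,0.2,0,0],[0,-0.07,0,0,0.2,0,0],[0,-0.11,0,0,0.2,0,0]]]'; python3 -m pendant '[[[0,-0.04,0,0,0,0,0],[0,-0.08,0,0,0,0,0],[0,-0.12,0,0,0,0,0],[0,-0.16,0,0,0,0,0],[0,-0.20,0,0,0,0,0]]]';  python3 -m pendant '[[[0,-0.04,0,0,0,0,0],[0,-0.08,0,0,0,0,0],[0,-0.12,0,0,0,0,0],[0,-0.16,0,0,0,0,0],[0,-0.20,0,0,0,0,0]]]'; python3 - <<'E'
from h import *
p,d=capture("scene"); q,d2=capture("top")
cv2.imwrite("pics/both4.png",np.vstack([cv2.resize(p[100:280,160:480],None,fx=2,fy=2),cv2.resize(q[150:240,375:535],None,fx=4,fy=4)[:240]])[:,:,::-1])
m=models.trace("tray","scene")[0]["mask"]; c=cloud("scene",d,m); print(np.percentile(c,[2,50,98],axis=0).round(3))
o=telemetry.get_obs(); print(o["qpos"].round(2),o["eef_pos"].round(3),R.from_quat(o["tool_rot"]).as_matrix()[:,0].round(3))
E
```

```text
clock: 14.25
eef_pos: [0.4788, -0.3538, 0.3003]
tool_rot: [0.995, -0.0, -0.096, 0.001]
ft_force: [-0.0, -0.1, -3.7]
opening: 0.234
grasp_force: 108.4
clock: 14.75
eef_pos: [0.4778, -0.2429, 0.2998]
tool_rot: [1.0, -0.001, 0.001, 0.0]
ft_force: [1.3, 0.4, -3.4]
opening: 0.233
grasp_force: 108.5
clock: 15.25
eef_pos: [0.4781, -0.0422, 0.2998]
tool_rot: [1.0, -0.0, 0.001, -0.0]
ft_force: [1.5, -0.2, -2.4]
opening: 0.235
grasp_force: 108.5
clock: 15.75
eef_pos: [0.4781, 0.158, 0.2999]
tool_rot: [1.0, -0.0, 0.001, -0.0]
ft_force: [0.9, 0.1, -2.2]
opening: 0.236
grasp_force: 108.5
[[0.47  0.113 0.214]
 [0.566 0.157 0.218]
 [0.64  0.207 0.251]]
[-0.21  0.16 -0.26  1.98  0.05  1.01 -2.06] [0.478 0.159 0.3  ] [1.    0.004 0.001]
```

View pics/both4.png

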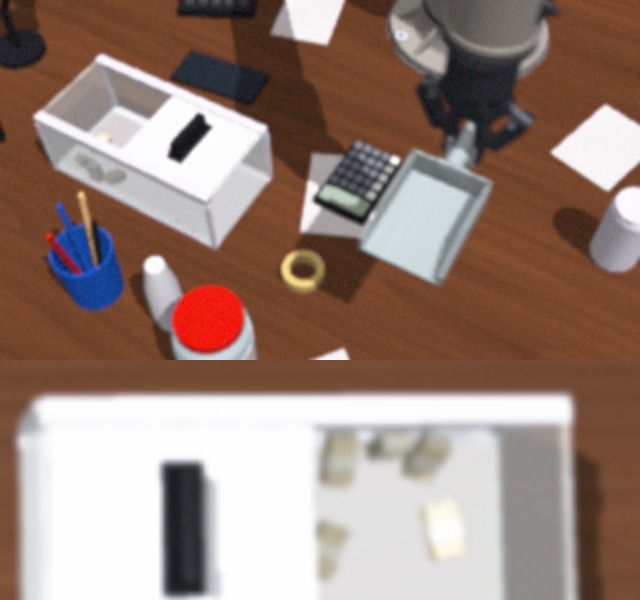

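The tray is empty, and all five sweets lie in the bin: four along the left and top of the lower crop and one bright one at (444,530). Putting the tray back where it stood.

```bash
python3 -m pendant '[[[-0.007,-0.03,0.0,0,0,0,0],[-0.014,-0.062,0.02,0,0,0,0],[-0.020,-0.093,0.05,0,0,0,0],[-0.020,-0.093,0.09,0,0,0,0],[-0.020,-0.093,0.13,0,0,0,0]]]' 110;  python3 -m pendant '[[[0,0,0.03,0,0,0,0],[0,0,0.055,0,0,0,0],[0,0,0.07,0,0,0,0],[0,0,0.078,0,0,0,0],[0,0,0.080,0,0,0,0]]]';  python3 -m pendant '[[[0,0,0.002,0,0,0,0],[0,0,0.004,0,0,0,0],[0,0,0.005,0,0,0,0],[0,0,0.005,0,0,0,0]]]'
```

```text
clock: 16.4
eef_pos: [0.4586, 0.2495, 0.1686]
tool_rot: [1.0, -0.0, 0.001, -0.001]
ft_force: [1.2, -0.7, -2.3]
opening: 0.233
grasp_force: 108.6
clock: 16.9
eef_pos: [0.4585, 0.2487, 0.0889]
tool_rot: [1.0, -0.001, -0.0, 0.0]
ft_force: [-0.6, 0.5, -2.1]
opening: 0.234
grasp_force: 108.6
clock: 17.3
eef_pos: [0.4587, 0.2494, 0.0848]
tool_rot: [1.0, -0.0, 0.001, -0.0]
ft_force: [-0.3, -1.2, 4.7]
opening: 0.232
grasp_force: 109.8
```

```bash
python3 -m pendant '[[[0,0,0,0,0,0,1],[0,0,0,0,0,0,1],[0,0,0,0,0,0,1],[0,0,0,0,0,0,1],[0,0,0,0,0,0,1]]]' 40; python3 -m pendant '[[[0,0,-0.02,0,0,0,1],[0,0,-0.05,0,0,0,1],[0,0,-0.1,0,0,0,1],[0,0,-0.15,0,0,0,1],[0,0,-0.2,0,0,0,1]]]'; python3 -m pendant '[[[0.007,0.045,0,0,0,0,1],[0.014,0.09,0,0,0,0,1],[0.021,0.135,0,0,0,0,1],[0.028,0.18,0,0,0,0,1],[0.035,0.225,0,0,0,0,1]]]'; python3 -m pendant '[[[0.007,0.045,0,0,0,0,1],[0.014,0.09,0,0,0,0,1],[0.021,0.135,0,0,0,0,1],[0.028,0.18,0,0,0,0,1],[0.038,0.230,0,0,0,0,1]]]'
python3 - <<'E'
from h import *
p,d=capture("scene")
for n in("tray","cover_grip"):
    m=models.trace(n,"scene")[0]["mask"]; c=cloud("scene",d,m); print(n,np.percentile(c,[2,50,98],axis=0).round(3))
g=c[c[:,2]>.134]; print(g.mean(0).round(3),g[:,1].min(),g[:,1].max()); o=telemetry.get_obs(); print(o["qpos"].round(2),o["eef_pos"].round(3))
E
```

```text
clock: 17.8
eef_pos: [0.4583, 0.2493, 0.0842]
tool_rot: [1.0, -0.0, 0.0, -0.0]
ft_force: [0.2, 0.5, 0.4]
opening: 1.0
grasp_force: 0.0
clock: 18.3
eef_pos: [0.4579, 0.2491, 0.2862]
tool_rot: [1.0, -0.0, -0.0, -0.0]
ft_force: [0.3, 0.5, -0.1]
opening: 0.999
grasp_force: 0.0
clock: 18.8
eef_pos: [0.4931, 0.0225, 0.2844]
tool_rot: [1.0, -0.0, 0.0, -0.0]
ft_force: [1.4, -0.1, -0.5]
opening: 0.999
grasp_force: 0.0
clock: 19.3
eef_pos: [0.5308, -0.2062, 0.2843]
tool_rot: [1.0, 0.0, 0.0, -0.0]
ft_force: [0.2, 1.2, 0.2]
opening: 1.0
grasp_force: 0.0
tray [[ 0.414  0.206 -0.001]
 [ 0.543  0.251  0.003]
 [ 0.62   0.296  0.037]]
cover_grip [[ 0.478 -0.279  0.107]
 [ 0.542 -0.2    0.111]
 [ 0.595 -0.134  0.14 ]]
[ 0.541 -0.205  0.139] -0.21392127661679522 -0.19848628415373698
[ 0.28  0.28 -0.02  1.86  0.01  1.   -1.32] [ 0.531 -0.208  0.284]
```

```bash
python3 -m pendant '[[[0.002,0,0.03,0,0,0,1],[0.002,0,0.06,0,0,0,1],[0.002,0,0.085,0,0,0,1],[0.002,0,0.091,0,0,0,1],[0.002,0,0.091,0,0,0,1]]]' 40; python3 -m pendant '[[[0,0,0,0,0,0,0],[0,0,0,0,0,0,0],[0,0,0,0,0,0,0],[0,0,0,0,0,0,0],[0,0,0,0,0,0,0]]]' 40;  python3 -m pendant '[[[0,0.02,0,0,0,0,0],[0,0.05,0,0,0,0,0],[0,0.08,0,0,0,0,0],[0,0.11,0,0,0,0,0],[0,0.128,0,0,0,0,0]]]' 40; python3 -m pendant '[[[0,0.003,0,0,0,0,0],[0,0.004,0,0,0,0,0],[0,0.004,0,0,0,0,0]]]'
```

```text
clock: 19.95
eef_pos: [0.5328, -0.204, 0.1928]
tool_rot: [1.0, 0.0, -0.001, -0.0]
ft_force: [-0.7, -0.1, -0.2]
opening: 1.002
grasp_force: 0.0
clock: 20.45
eef_pos: [0.5331, -0.2089, 0.1942]
tool_rot: [1.0, -0.001, 0.001, 0.003]
ft_force: [3.2, -28.3, 2.0]
opening: 0.152
grasp_force: 43.5
clock: 20.95
eef_pos: [0.5323, -0.3352, 0.1942]
tool_rot: [1.0, -0.001, 0.0, 0.0]
ft_force: [-8.0, 3.4, 18.6]
opening: 0.148
grasp_force: 46.7
clock: 21.25
eef_pos: [0.5323, -0.3383, 0.1942]
tool_rot: [1.0, -0.001, -0.0, 0.001]
ft_force: [-7.7, -2.5, 12.8]
opening: 0.149
grasp_force: 46.1
```

```bash
python3 -m pendant '[[[0,0.002,0,0,0,0,0],[0,0.004,0,0,0,0,0],[0,0.004,0,0,0,0,0]]]'; python3 -m pendant '[[[0,0.002,0,0,0,0,0],[0,0.004,0,0,0,0,0],[0,0.004,0,0,0,0,0]]]'
```

```text
clock: 21.55
eef_pos: [0.5323, -0.3414, 0.1942]
tool_rot: [1.0, -0.001, -0.0, 0.0]
ft_force: [-8.5, 1.2, 15.4]
opening: 0.15
grasp_force: 46.4
clock: 21.85
eef_pos: [0.5323, -0.3454, 0.1942]
tool_rot: [1.0, -0.001, -0.0, 0.0]
ft_force: [-8.7, 1.0, 16.4]
opening: 0.154
grasp_force: 46.4
```

```bash
python3 -m pendant '[[[0,0.002,0,0,0,0,0],[0,0.004,0,0,0,0,0],[0,0.004,0,0,0,0,0]]]'; python3 -m pendant '[[[0,0.002,0,0,0,0,0],[0,0.004,0,0,0,0,0],[0,0.004,0,0,0,0,0]]]'
```

```text
clock: 22.15
eef_pos: [0.5323, -0.3494, 0.1942]
tool_rot: [1.0, -0.001, -0.0, 0.0]
ft_force: [-9.2, 1.7, 14.8]
opening: 0.153
grasp_force: 46.4
clock: 22.45
eef_pos: [0.5324, -0.35, 0.1941]
tool_rot: [1.0, 0.0, -0.001, -0.002]
ft_force: [-14.4, 21.1, 29.1]
opening: 0.152
grasp_force: 48.1
```

```bash
python3 -m pendant '[[[0,0,0,0,0,0,1],[0,0,0,0,0,0,1],[0,0,0,0,0,0,1],[0,0,0,0,0,0,1],[0,0,0,0,0,0,1]]]' 40;  python3 -m pendant '[[[0,0,-0.02,0,0,0,1],[0,0,-0.06,0,0,0,1],[0,0,-0.11,0,0,0,1],[-0.02,-0.04,-0.13,0,0,0,1],[-0.04,-0.08,-0.13,0,0,0,1]]]'; python3 -m pendant '[[[0,-0.05,0,0,0,0,1],[0,-0.10,0,0,0,0,1],[0,-0.15,0,0,0,0,1],[0,-0.20,0,0,0,0,1],[0,-0.25,0,0,0,0,1]]]'; python3 -m pendant '[[[0,-0.01,0,0,0,0,1],[0,-0.01,0,0,0,0,1]]]'
python3 - <<'E'
from h import *
q,d=capture("top"); save("top5",q)
for n in ["cover_grip","bin"]:
    m=models.trace(n,"top")[0]["mask"]; c=cloud("top",d,m); print(n,np.percentile(c,[2,50,98],axis=0).round(3))
    g=c[c[:,2]>.134]; print(g.mean(0).round(3))
p,d=capture("scene"); save("scene5",p)
for n in ["tray","drink_can","jar","tape_roll","calculator","phone","pen_cup","cream_tube","carton"]:
    r=models.trace(n,"scene")
    if r: c=cloud("scene",d,r[0]["mask"]); print(n,np.percentile(c,[2,50,98],axis=0).round(3).tolist())
E
```

```text
clock: 22.95
eef_pos: [0.5329, -0.3529, 0.193]
tool_rot: [1.0, -0.0, -0.0, -0.0]
ft_force: [-0.5, 0.3, 0.3]
opening: 0.98
grasp_force: 0.0
clock: 23.45
eef_pos: [0.4935, -0.273, 0.3262]
tool_rot: [1.0, -0.001, 0.002, 0.001]
ft_force: [0.5, 1.4, -0.7]
opening: 1.002
grasp_force: 0.0
clock: 23.95
eef_pos: [0.4927, -0.0209, 0.3235]
tool_rot: [1.0, -0.0, 0.0, 0.0]
ft_force: [1.3, -0.1, -0.0]
opening: 0.997
grasp_force: 0.0
clock: 24.15
eef_pos: [0.493, -0.0108, 0.3233]
tool_rot: [1.0, 0.002, 0.0, -0.0]
ft_force: [0.8, -1.0, -0.1]
opening: 1.003
grasp_force: 0.0
cover_grip [[ 0.707 -0.271 -0.001]
 [ 0.753 -0.235  0.061]
 [ 0.793 -0.197  0.159]]
[ 0.737 -0.238  0.152]
bin [[ 0.462 -0.424  0.073]
 [ 0.536 -0.279  0.109]
 [ 0.608 -0.134  0.137]]
[ 0.533 -0.332  0.166]
tray [[0.405, 0.205, -0.001], [0.54, 0.251, 0.003], [0.621, 0.297, 0.037]]
drink_can [[0.318, 0.339, 0.007], [0.366, 0.368, 0.091], [0.377, 0.4, 0.117]]
tape_roll [[0.565, -0.023, 0.0], [0.594, 0.003, 0.016], [0.619, 0.031, 0.02]]
calculator [[0.355, -0.04, 0.007], [0.421, 0.002, 0.019], [0.478, 0.04, 0.023]]
phone [[0.288, -0.385, 0.001], [0.329, -0.309, 0.008], [0.366, -0.237, 0.012]]
pen_cup [[0.711, -0.271, 0.001], [0.745, -0.231, 0.069], [0.785, -0.195, 0.157]]
cream_tube [[0.726, -0.125, 0.006], [0.749, -0.105, 0.099], [0.759, -0.094, 0.141]]
carton [[0.723, 0.089, 0.006], [0.767, 0.209, 0.049], [0.797, 0.318, 0.052]]
```

View pics/top5.png

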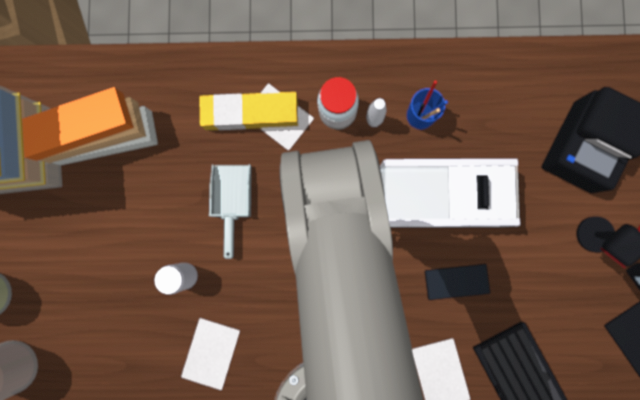

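View pics/scene5.png

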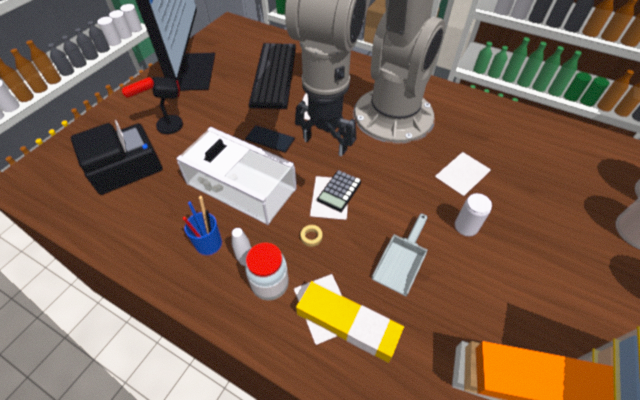

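Both views show the job done: the rib at (483,192), further shut than it started and pushed against its stop. The tray is empty at (231,192), and the sweets are visible in the bin. The tray reads flat on the counter, and the other things haven't moved. (The network's last cover_grip report was actually the pen cup, so I ignored it.) Handing in.

```bash
python3 -c "
from station import workorder; print(workorder.finish_job())"
```

```text
the job is handed in; nothing more can be done
None
```

The job is handed in at about 24 s: cover opened to its stop, all five sweets emptied into the bin, cover shut again against its stop, empty tray flat at its original place, and no sign that anything else moved.

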